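Secure the sugar box in the tea tray's keeper bay

ROBOT

A 7-joint arm with a two-finger parallel gripper is mounted at the origin on the work surface. World frame = base frame: x ahead of the robot, y to its left, z up, the work surface at z = 0. Lengths are in m, angles in degrees, forces in N, time in s.
With the tool pointing down it reaches from about 0.425 to 0.875 m from the base axis. Payload 4.7 kg.
Tool frame: the origin (TCP) lies on the mounting face of the last link; the fingertips stand 182 mm ahead of it and the grasp point (between the pads) lies 164 mm ahead of it; z points along the fingers, y is the line along which they close (so a half turn about z gives the same grasp; the last joint's range is limited). The gripper opens to 87 mm and grips with 3 to 60 N. Pads are 19 mm wide; open, the fingers measure 117 mm over their backs; the gripper's body (75 mm by 190 mm) begins 51 mm behind the grasp point.
Start: joints at [-63.134, 18.392, -4.016, 83.108, 1.295, 78.541, -3.26], TCP at [0.286, 0.584, 0.405] pointing down, gripper open.
Joint ranges: [-163.93, 163.93], [-17.29, 119.83], [-79.2, 71.16], [3.27, 140.29], [-89.18, 269.18], [5.43, 117.66], [-154.24, 154.24]. Speed limits (degrees/s): [147.25, 147.25, 180, 180, 180, 180, 180].

INTERFACE

Orientations are given as [roll, pitch, yaw] about the fixed x, y, z axes, in that order (R = Rz(yaw) Ry(pitch) Rx(roll)).
In Python, from cell import env gives the robot as it stands.
- The arm moves only by the tool servo_tool, never from a script. Its argument "plan" is a list of rows, each an object with "xyz": the shift along the tool's x, y, z in cm, a list of three; "twist": the turn, a rotation vector about the tool's x, y, z in degrees, a list of three; "jaw": the closure, from 0 (fully open) to 1 (shut). In form: [{"xyz": [x, y, z], "twist": [wx, wy, wz], "jaw": jaw}, ...]. A call has 1 to 10 rows; each row is the pose to reach, as a shift and turn from the pose commanded when the call began, along the tool's axes at that moment; what a row does not reach only later rows make up. A row lasts 1/12 s, in which the tool goes at most 41.7 mm and 7.16 degrees, less where a joint would pass 70% of its speed; a pose out of reach is approached as far as the arm can. A call with a gripper value outside its range is refused whole. The fingers move at their own pace and stop on an object; "newtons" is the grip in N (left out, the last holds). Time passes only in rows, so rows that repeat a pose let the fingers close. It gives the time, the measured TCP pose, the force, the opening and the grip force at its end, in the units of the state.
- env.get_obs(): the state, without advancing time (a new reading comes with each control period).
- env.read_camera(name): name is "scene" or "top"; returns a dict with "img" (480x640x3 uint8, red, green, blue), "camera_matrix" (3x3 intrinsics, pixels), "R" (3x3) and "t" (3): a world point X has camera coordinates R X + t. Camera axes: x right, y down, z forward; pixel columns grow to the right and rows downward; lengths in m; the calibration is good to about 2 mm. A picture is of the moment at which its call begins. There is no depth.
- env.sign_off(): hands the job in; it is judged then, once.
The state is a dict: "time_s": time; "qpos": joint angles; "joint_velocities": joint speeds; "effort": joint torques, N m; "tool_pos": TCP position; "tool_rot": TCP orientation; "force": force on the tool from outside, world axes, zero at the start; "wrist_torque": the same for the moment, N m; "grip_width": finger opening in m; "grasp_force": force on a finger pad.
Only numpy, scipy, OpenCV 4.12 (cv2) and the standard library are available. Lean on these libraries where they do the work, as an engineer would, in place of code of your own. Each camera call takes 0.05 s, during which the arm holds its last target. There are 200 camera calls.

TASK

Get the tea tray ready to be carried: stand the round aluminium sugar box upright in the empty bay at the left end of the tray, then pull up the keeper's spring plunger knob, slide the keeper towards the box to its next hole and let the pin snap fully in, so that the keeper is locked there. The hole is hidden under the saddle and its place is adjustable, so feel for it and do not force the pin sideways; leave the other things on the tray and table where they are.

Things in the scene. Friction and masses are not known exactly. Their poses are not given: they have to be found in the camera images.
- tray: painted wooden tray, 340 (x) by 540 (y) mm, fixed; origin at the centre of its underside on the table, x away from the robot, y to the robot's left, along the long side. Floor 12 mm thick, rim 10 mm thick and 36 mm high above the table. A steel rail runs along y, on the side nearest the robot, at tray x = -125 mm, with the keeper riding on it.
- bay (a point): centre of the empty bay, on the tray's floor (tray axes). Round it: the tray's left end rim (60 mm off in +y, 24 mm high over the floor), the keeper's fence (60 mm off in -y while parked, 28 mm high), the rail (56 mm off in -x, 18 mm high) and a fixed low wall (47 mm off in +x, 22 mm high).
- sugar_mid (a point): centre (half-way up) of the round closed aluminium sugar box, 58 mm in diameter (its lid 59 mm) and 80 mm high, 0.17 to 0.34 kg, standing on the tray's floor near its right end; z is its own upright axis.
- knob (a point): centre of the plunger's black pull knob, 24 mm in diameter and 20 mm high, axis vertical, on the keeper's aluminium saddle (tray axes); 78 mm above the table with the pin down. Below it a 9 mm neck, then a 19 mm barrel from 59 down to the saddle's top at 42 mm. The saddle, 44 mm wide, reaches from 28 mm behind the knob to 64 mm ahead (+y); its fence stands out 115 mm in +x, its face 52 mm ahead.
- plunger (a joint): how far the pin is pulled up, m: 0 fully down in a hole, 0.006 to 0.007 riding on the rail (out of a hole), 0.0105 upper stop. The spring pushes down with 4.6 N at 0, 8.2 N at the top. The pin is 7 mm thick with a flat end; a hole gives it 1.7 mm of play. Released short of the hole it rides on the rail and drops in when the keeper is pushed on. Over 15 N of side load on it spoils it.
- keeper (a joint): how far the keeper has slid from its parked hole (0, pin in it at the start) along the tray's +y, towards the left end rim, m. The next hole lies between 0.037 and 0.059, different each time and covered by the saddle; end of travel 0.062. It drags with 2 to 4 N (more while pushing the box), stays where it is let go, and may be pushed by knob, saddle or fence.
- teapot: dark enamelled teapot, body 128 mm in diameter, 130 mm high, about 200 mm from spout to handle; origin under its centre; on the tray's far right. Leave alone.
- glass_a: smoky drinking glass, 66 mm in diameter, 85 mm high, origin under its centre; on the tray. Leave alone.
- glass_b: second such smoky glass. Leave alone.
- canister: clear plastic canister with a closed white flip-top lid, 76 mm in diameter, 118 mm high, origin under its centre; on the tray. Leave alone.
- spoon_rest: round white ceramic spoon rest, 86 mm in diameter, 14 mm high, with a short tongue towards the robot; origin under its centre. Leave alone.
- biscuit_tin: round steel biscuit tin, 154 mm in diameter, 74 mm high, on the table right of the tray. Leave alone.
- coasters: stack of four square cork coasters, 98 mm wide, 20 mm high, on the table left of the tray. Leave alone.
Not all that is in view belongs to the job. What is shaped like the part that bears sugar_mid but green or purple is not meant.

How it is judged:
By the outcome, as a careful person would: the job done as asked, in the order asked, and still so for the second after the job is handed in, with the robot touching nothing.
It also fails if it takes over 59 s, if anything falls off the work surface, if the arm or the gripper's body presses on something with over 40 N, if the wrist force passes 120 N, or if a joint passes its speed limit or range.

## Working session

There is one attempt and no reset: what is moved stays moved. The work goes in short steps, Python scripts to look and compute and a tool call to move; the robot and the scene stay as the last step left them, time stands still between calls to the robot, and variables do not carry over. Pictures are saved under pics/ and viewed, at most 10 in all, crops included, and the job is handed in when it is done.

Besides the shell and the picture viewer there is one more tool, called after ">>>" as name(argument=value, ...) on one line, values as JSON. servo_tool: Moves the arm, as the interface text tells. Its arguments: {"type":"object","properties":{"plan":{"type":"array","items":{"type":"object","properties":{"xyz":{"type":"array","items":{"type":"number"}},"twist":{"type":"array","items":{"type":"number"}},"jaw":{"type":"number"}}}},"newtons":{"type":"number"}},"required":["plan"]}

```bash
mkdir -p pics; cat > h.py <<'E'
import numpy as np, cv2
from cell import env
def cam(n):
    c=env.read_camera(n); return c
def save(c,f): cv2.imwrite(f,c["img"][:,:,::-1])
def ray(c,u,v,z):
    K=np.array(c["camera_matrix"]);R=np.array(c["R"]);t=np.array(c["t"])
    d=R.T@np.linalg.inv(K)@np.array([u,v,1.]);o=-R.T@t
    return o+d*(z-o[2])/d[2]
def proj(c,X):
    p=np.array(c["camera_matrix"])@(np.array(c["R"])@np.array(X)+np.array(c["t"]));return p[:2]/p[2]
E
python3 - <<'E'
from h import *
for n in("scene","top"):
    c=cam(n);save(c,f"pics/{n}0.png");print(n,-np.array(c["R"]).T@c["t"])
o=env.get_obs();print(o)
E
```

```text
scene [1.22991611 0.29472907 1.38222072]
top [0.23632822 0.01051976 1.68425669]
{'time_s': 0.1, 'qpos': array([-63.13278302,  18.43487301,  -4.01479575,  83.16777204,
         1.29650705,  78.5375251 ,  -3.25973728]), 'joint_velocities': array([ 0.04193552, -0.14711969,  0.04106901, -0.24866037, -0.05927853,
       -0.13437427,  0.14659974]), 'effort': array([-1.85786425e-04, -4.92572808e+01, -4.05698279e-01, -3.13401139e+01,
       -6.43048645e-02,  3.93881940e-02,  5.84859504e-05]), 'tool_pos': array([0.2855105 , 0.58374829, 0.40377105]), 'tool_rot': array([-1.79905137e+02,  6.97013966e-03,  1.53942246e+02]), 'force': array([ 0.48044618, -0.317395  ,  0.24463076]), 'wrist_torque': array([-0.00284175, -0.05231798,  0.00170191]), 'grasp_force': 0.0, 'grip_width': 0.08663890956663448}
```

View pics/scene0.png

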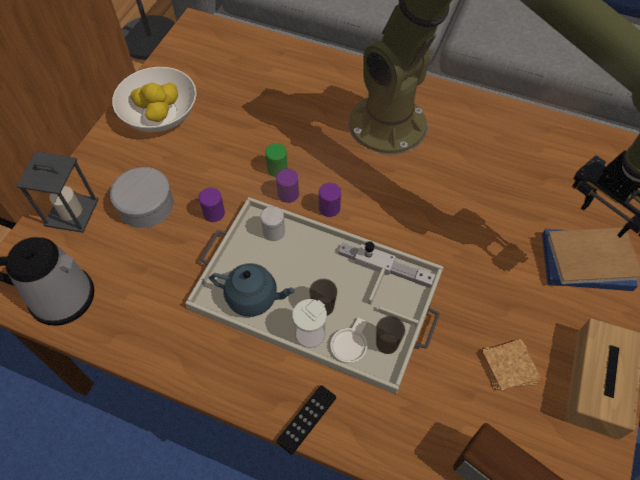

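View pics/top0.png

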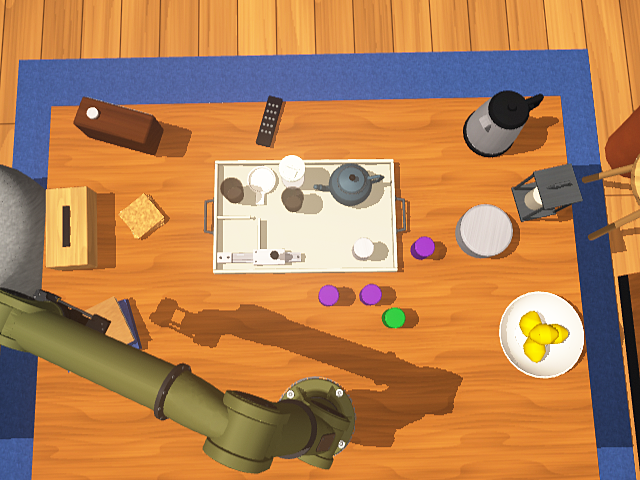

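The scene view shows the aluminium box at about (272,223) and the knob at about (370,246). In the top view they are at (363,248) and (275,255). The tray's rim corners in the top view are about (216,161), (394,160), (397,271) and (214,272). The empty bay is around (240,233).

```bash
cat > m.py <<'E'
from h import *
T=cam("top");S=cam("scene")
def crop(c,x0,y0,x1,y1,f,s=4):
    return cv2.resize(c["img"][y0:y1,x0:x1,::-1],None,fx=s,fy=s,interpolation=cv2.INTER_CUBIC)
a=crop(T,205,150,405,285,'',4); cv2.imwrite("pics/t1.png",a)
b=crop(S,185,195,450,390,'',3); cv2.imwrite("pics/s1.png",b)
for (u,v) in [(216,161),(394,160),(397,271),(214,272)]: print('rim',ray(T,u,v,.036).round(3))
print('box top',ray(T,363,248,.092),ray(S,272,214,.092)); print('knob',ray(T,275,255,.088),ray(S,370,246,.088))
E
python3 m.py
```

```text
rim [0.756 0.277 0.036]
rim [ 0.747 -0.258  0.036]
rim [ 0.411 -0.251  0.036]
rim [0.421 0.282 0.036]
box top [ 0.47304802 -0.14852145  0.092     ] [ 0.47468509 -0.15074963  0.092     ]
knob [0.45959538 0.10137422 0.088     ] [0.46685094 0.10683942 0.088     ]
```

View pics/t1.png

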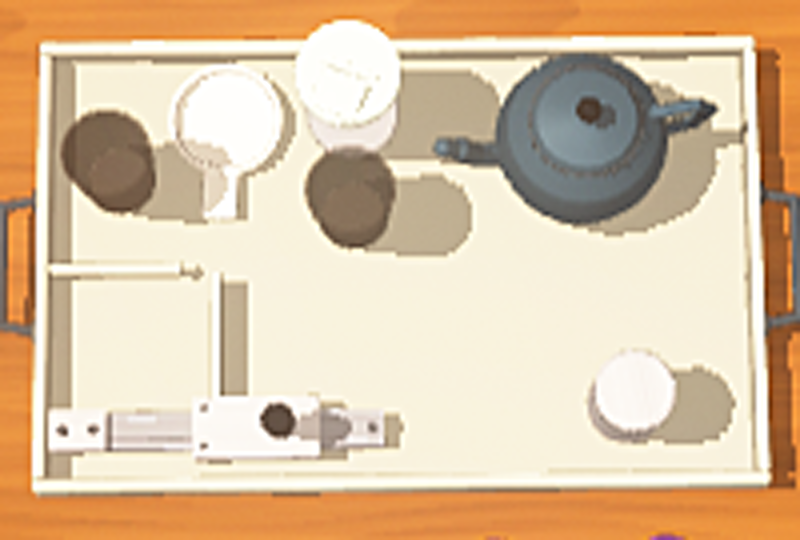

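View pics/s1.png

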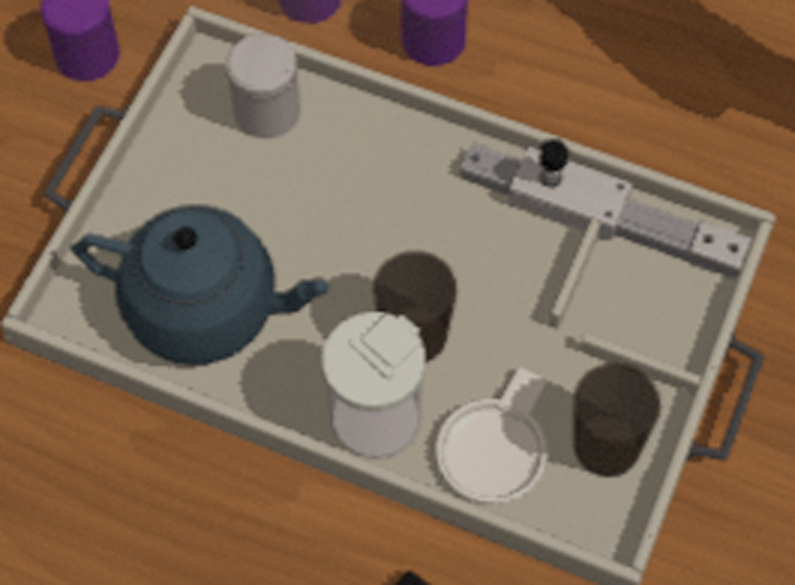

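The crops show these features:

| Feature | t1 crop | s1 crop |
|---|---|---|
| Box lid centre | (635,391) | (262,64) |
| Knob top | (277,419) | (553,151) |
| Tray rim corners | (40,43), (752,37), (770,485), (34,493) | (192,10), (773,216), (640,572), (5,323) |

The fence, low wall and left rim enclose an empty bay.

```bash
cat > m2.py <<'E'
from h import *
T=cam("top");S=cam("scene")
ft=lambda u,v:(205+u/4-.4,150+v/4-.4); fs=lambda u,v:(185+u/3-.33,195+v/3-.33)
def two(a,b):
    A=[];B=[]
    for c,(u,v) in((T,a),(S,b)):
        P=np.array(c["camera_matrix"])@np.c_[c["R"],c["t"]]
        A.append(P)
    X=cv2.triangulatePoints(A[0],A[1],np.array(a).reshape(2,1),np.array(b).reshape(2,1));return (X[:3]/X[3]).ravel()
R=lambda n,p,z:print(n,ray(T,*ft(*p[0]),z).round(4),ray(S,*fs(*p[1]),z).round(4),two(ft(*p[0]),fs(*p[1])).round(4))
R('box',((635,391),(262,64)),.092)
R('knob',((277,419),(553,151)),.086)
nl,nr,fr,fl=[((34,493),(773,216)),((770,485),(192,10)),((752,37),(5,323)),((40,43),(640,572))]
for n,p in zip('nl nr fr fl'.split(),(nl,nr,fr,fl)):R(n,p,.036)
c=np.array([(ray(T,*ft(*p[0]),.036)+ray(S,*fs(*p[1]),.036))/2 for p in(nl,nr,fr,fl)])
o=c.mean(0);ey=(c[0]+c[3]-c[1]-c[2])[:2];ey/=np.linalg.norm(ey);ex=np.array([ey[1],-ey[0]])
print('org',o,'yaw',np.degrees(np.arctan2(-ey[0],ey[1])),'L',np.linalg.norm(c[0]-c[1]),np.linalg.norm(c[0]-c[3]))
# knob colour blobs
for c_,n,w in((T,'T',(205,150,405,285)),(S,'S',(330,225,420,290))):
    g=c_["img"].max(2)[w[1]:w[3],w[0]:w[2]]
    m=(g<(90 if n=='T' else 45)).astype(np.uint8)
    k,l,st,ce=cv2.connectedComponentsWithStats(m)
    for i in range(1,k):
        if st[i,4]>15:print(n,st[i],ce[i]+w[:2])
E
python3 m2.py
```

```text
box [ 0.4749 -0.1496  0.092 ] [ 0.4801 -0.1482  0.092 ] [ 0.476  -0.1505  0.0849]
knob [0.4618 0.1047 0.086 ] [0.4639 0.1033 0.086 ] [0.4624 0.1038 0.0838]
nl [0.4189 0.2848 0.036 ] [0.4242 0.2849 0.036 ] [0.4198 0.2853 0.0289]
nr [ 0.4116 -0.2511  0.036 ] [ 0.419  -0.2487  0.036 ] [ 0.4127 -0.2528  0.0255]
fr [ 0.7511 -0.2543  0.036 ] [ 0.7514 -0.2531  0.036 ] [ 0.7512 -0.2539  0.0351]
fl [0.7583 0.2817 0.036 ] [0.7516 0.2806 0.036 ] [0.7551 0.2804 0.0457]
org [0.5857581 0.0155953 0.036    ] yaw -0.5314098093620097 L 0.5347198234820394 0.3334344436440922
T [152  15  12  21  64] [363.96875  174.734375]
T [144  24  10   8  44] [352.95454545 177.5       ]
T [128  25  51  31 143] [364.3006993  191.98601399]
T [ 65 101   8   8  19] [274.10526316 255.15789474]
S [35 17  9 10 68] [369.02941176 246.58823529]
```

```bash
cat > go.py <<'E'
# usage: go.py x y zgrasp yaw  -> shift/twist in tool axes from the measured pose
import sys; from h import *
from scipy.spatial.transform import Rotation as Ro
x,y,z,w=map(float,sys.argv[1:5]); o=env.get_obs()
R=Ro.from_euler('xyz',o["tool_rot"],degrees=True)
T=Ro.from_euler('xyz',[180,0,w],degrees=True)
print('xyz cm',(R.inv().apply(np.array([x,y,z+.164])-o["tool_pos"])*100).round(2),'twist',(R.inv()*T).as_rotvec(degrees=True).round(2),'t',o["time_s"],'F',o["force"].round(1))
E
python3 go.py .56 .2 .24 179.5
python3 - <<'E'
from h import *
T=cam("top")
ft=lambda u,v:(205+u/4-.4,150+v/4-.4)
print('wall near face',ray(T,*ft(120,277),.034),'fence left face',ray(T,*ft(210,340),.040),'fence+rail',ray(T,*ft(150,410),.030),'saddle L/R',ray(T,*ft(192,430),.042),ray(T,*ft(322,430),.042))
for n,p,z in(('glassA',(108,175),.05),('canister',(348,75),.13)):print(n,ray(T,*ft(*p),z))
E
```

```text
xyz cm [-41.52 -22.43   0.06] twist [ -0.04  -0.   -25.56] t 0.3 F [-0.9 -0.2 -0.3]
wall near face [0.57793495 0.22231768 0.034     ] fence left face [0.52799235 0.15574155 0.04      ] fence+rail [0.47863385 0.20107094 0.03      ] saddle L/R [0.46143374 0.16923286 0.042     ] [0.45914482 0.07468188 0.042     ]
glassA [0.65160905 0.22892928 0.05      ]
canister [0.70016616 0.04857073 0.13      ]
```

>>> servo_tool(plan=[{"xyz": [-4.1, -2.2, 0], "twist": [0, 0, -6], "jaw": 0}, {"xyz": [-8.2, -4.4, 0], "twist": [0, 0, -12], "jaw": 0}, {"xyz": [-12, -6.6, 0], "twist": [0, 0, -18], "jaw": 0}, {"xyz": [-16, -8.8, 0], "twist": [0, 0, -25.5], "jaw": 0}, {"xyz": [-20, -11, 0], "twist": [0, 0, -25.5], "jaw": 0}, {"xyz": [-25, -13.2, 0], "twist": [0, 0, -25.5], "jaw": 0}, {"xyz": [-29, -15.4, 0], "twist": [0, 0, -25.5], "jaw": 0}, {"xyz": [-33, -17.6, 0], "twist": [0, 0, -25.5], "jaw": 0}, {"xyz": [-37, -20, 0], "twist": [0, 0, -25.5], "jaw": 0}, {"xyz": [-41.5, -22.4, 0], "twist": [0, 0, -25.5], "jaw": 0}])

```text
time_s: 1.18
tool_pos: [0.5277, 0.2454, 0.4051]
tool_rot: [180.0, 0.0, 179.4]
force: [-0.3, 0.4, -0.3]
grip_width: 0.0872
grasp_force: 0.0
```

```bash
python3 go.py .477 -.149 .2 179.5
```

```text
xyz cm [  4.69 -39.48   4.09] twist [ 0.03  0.03 -0.05] t 1.1833 F [-0.3  0.4 -0.3]
```

>>> servo_tool(plan=[{"xyz": [0, -4, 0], "jaw": 0}, {"xyz": [0, -8, 0], "jaw": 0}, {"xyz": [0.5, -12, 0], "jaw": 0}, {"xyz": [1, -16, 0], "jaw": 0}, {"xyz": [2, -20, 0], "jaw": 0}, {"xyz": [3, -24, 1], "jaw": 0}, {"xyz": [4, -28, 2], "jaw": 0}, {"xyz": [4.7, -32, 3], "jaw": 0}, {"xyz": [4.7, -36, 4], "jaw": 0}, {"xyz": [4.7, -39.5, 4], "jaw": 0}])

```text
validation failed for argument at $.pl...
```

>>> servo_tool(plan=[{"xyz": [0, 0, 0], "jaw": 0}, {"xyz": [0, 0, 0], "jaw": 0}, {"xyz": [0, 0, 0], "jaw": 0}])

```text
validation failed for argument at $.pl...
```

```bash
python3 go.py .477 -.149 .12 179.5; python3 - <<'E'
from h import *
c=cam("scene")
o=env.get_obs()
p=proj(c,[o["tool_pos"][0],o["tool_pos"][1],.092]);print(p)
x,y=215,150
im=cv2.resize(c["img"][y:y+120,x:x+160,::-1],None,fx=5,fy=5,interpolation=cv2.INTER_CUBIC)
cv2.imwrite("pics/g1.png",im)
E
```

```text
xyz cm [  4.7  -39.49  12.09] twist [ 0.03  0.03 -0.05] t 1.1833 F [-0.3  0.4 -0.3]
[412.47592921 285.78807174]
```

View pics/g1.png

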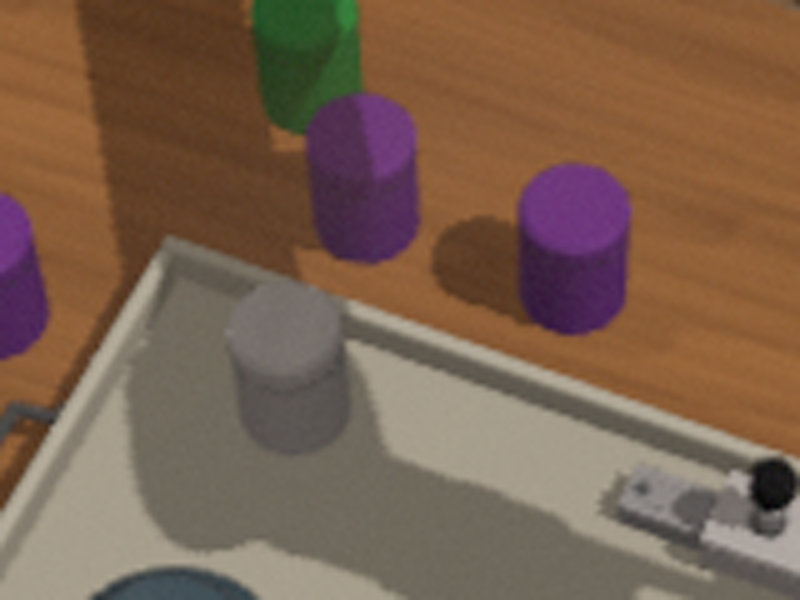

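The calls were refused because every row needs a twist. The close view shows the box's lid centre at about (285,330), which is full-image pixel (272,216) and agrees with the earlier measurement.

>>> servo_tool(plan=[{"xyz": [0, -4, 0], "twist": [0, 0, 0], "jaw": 0}, {"xyz": [0, -8, 0], "twist": [0, 0, 0], "jaw": 0}, {"xyz": [0.5, -12, 0], "twist": [0, 0, 0], "jaw": 0}, {"xyz": [1, -16, 0], "twist": [0, 0, 0], "jaw": 0}, {"xyz": [2, -20, 0], "twist": [0, 0, 0], "jaw": 0}, {"xyz": [3, -24, 1], "twist": [0, 0, 0], "jaw": 0}, {"xyz": [4, -28, 2], "twist": [0, 0, 0], "jaw": 0}, {"xyz": [4.7, -32, 3], "twist": [0, 0, 0], "jaw": 0}, {"xyz": [4.7, -36, 4], "twist": [0, 0, 0], "jaw": 0}, {"xyz": [4.7, -39.5, 4], "twist": [0, 0, 0], "jaw": 0}])

```text
time_s: 2.07
tool_pos: [0.4745, -0.1494, 0.3634]
tool_rot: [180.0, -0.1, 179.4]
force: [0.3, 0.4, 0.2]
grip_width: 0.0871
grasp_force: 0.0
```

>>> servo_tool(plan=[{"xyz": [0, 0, 0], "twist": [0, 0, 0], "jaw": 0}, {"xyz": [0, 0, 0], "twist": [0, 0, 0], "jaw": 0}, {"xyz": [0, 0, 0], "twist": [0, 0, 0], "jaw": 0}])

```text
time_s: 2.32
tool_pos: [0.4763, -0.1464, 0.3649]
tool_rot: [180.0, 0.0, 179.5]
force: [-0.5, 0.2, -0.1]
grip_width: 0.087
grasp_force: 0.0
```

```bash
python3 go.py .477 -.149 .066 179.5
```

```text
xyz cm [-0.06 -0.27 13.49] twist [ 0.05  0.02 -0.04] t 2.3167 F [-0.5  0.2 -0.1]
```

Descend, with 14 mm clearance per side.

>>> servo_tool(plan=[{"xyz": [0, -0.3, 3], "twist": [0, 0, 0], "jaw": 0}, {"xyz": [0, -0.3, 6], "twist": [0, 0, 0], "jaw": 0}, {"xyz": [0, -0.3, 8], "twist": [0, 0, 0], "jaw": 0}, {"xyz": [0, -0.3, 9.5], "twist": [0, 0, 0], "jaw": 0}, {"xyz": [0, -0.3, 11], "twist": [0, 0, 0], "jaw": 0}, {"xyz": [0, -0.3, 12.5], "twist": [0, 0, 0], "jaw": 0}, {"xyz": [0, -0.3, 13.5], "twist": [0, 0, 0], "jaw": 0}, {"xyz": [0, -0.3, 13.5], "twist": [0, 0, 0], "jaw": 0}])

```text
time_s: 2.98
tool_pos: [0.4756, -0.1482, 0.2278]
tool_rot: [179.9, -0.2, 179.6]
force: [-1.3, -0.1, -0.5]
grip_width: 0.0872
grasp_force: 0.0
```

>>> servo_tool(plan=[{"xyz": [0, 0, 0], "twist": [0, 0, 0], "jaw": 0.6}, {"xyz": [0, 0, 0], "twist": [0, 0, 0], "jaw": 0.6}, {"xyz": [0, 0, 0], "twist": [0, 0, 0], "jaw": 0.6}, {"xyz": [0, 0, 0], "twist": [0, 0, 0], "jaw": 0.6}, {"xyz": [0, 0, 0], "twist": [0, 0, 0], "jaw": 0.6}, {"xyz": [0, 0, 0], "twist": [0, 0, 0], "jaw": 0.6}], newtons=20)

```text
time_s: 3.48
tool_pos: [0.4763, -0.1501, 0.2302]
tool_rot: [180.0, 0.1, 179.4]
force: [0.6, 0.4, 2.0]
grip_width: 0.0572
grasp_force: 20.0
```

>>> servo_tool(plan=[{"xyz": [0, 0, -1], "twist": [0, 0, 0], "jaw": 0.6}, {"xyz": [0, 0, -3], "twist": [0, 0, 0], "jaw": 0.6}, {"xyz": [0, 0, -6], "twist": [0, 0, 0], "jaw": 0.6}, {"xyz": [0, 0, -9], "twist": [0, 0, 0], "jaw": 0.6}, {"xyz": [0, 0, -12], "twist": [0, 0, 0], "jaw": 0.6}, {"xyz": [0, 0, -12], "twist": [0, 0, 0], "jaw": 0.6}, {"xyz": [0, 0, -12], "twist": [0, 0, 0], "jaw": 0.6}], newtons=25)

```text
time_s: 4.07
tool_pos: [0.4764, -0.1506, 0.3518]
tool_rot: [-180.0, 0.2, 179.4]
force: [0.1, -0.1, -2.6]
grip_width: 0.0574
grasp_force: 25.0
```

```bash
python3 go.py .531 .234 .186 179.5
```

```text
xyz cm [-5.07 38.52  0.2 ] twist [-0.01  0.23 -0.07] t 4.0667 F [ 0.1 -0.1 -2.6]
```

>>> servo_tool(plan=[{"xyz": [-1, 3, 0], "twist": [0, 0, 0], "jaw": 0.6}, {"xyz": [-2, 7, 0], "twist": [0, 0, 0], "jaw": 0.6}, {"xyz": [-3, 11, 0], "twist": [0, 0, 0], "jaw": 0.6}, {"xyz": [-4, 15, 0], "twist": [0, 0, 0], "jaw": 0.6}, {"xyz": [-5, 19, 0], "twist": [0, 0, 0], "jaw": 0.6}, {"xyz": [-5.2, 23, 0], "twist": [0, 0, 0], "jaw": 0.6}, {"xyz": [-5.2, 27, 0], "twist": [0, 0, 0], "jaw": 0.6}, {"xyz": [-5.2, 31, 0], "twist": [0, 0, 0], "jaw": 0.6}, {"xyz": [-5.2, 35, 0], "twist": [0, 0, 0], "jaw": 0.6}, {"xyz": [-5.2, 38.2, 0], "twist": [0, 0, 0], "jaw": 0.6}])

```text
time_s: 4.9
tool_pos: [0.5305, 0.2345, 0.3477]
tool_rot: [-180.0, -0.2, 179.6]
force: [0.0, 0.7, -1.4]
grip_width: 0.0574
grasp_force: 25.0
```

>>> servo_tool(plan=[{"xyz": [0, 0, 1.5], "twist": [0, 0, 0], "jaw": 0.6}, {"xyz": [0, 0, 3], "twist": [0, 0, 0], "jaw": 0.6}, {"xyz": [0, 0, 4.5], "twist": [0, 0, 0], "jaw": 0.6}, {"xyz": [0, 0, 5], "twist": [0, 0, 0], "jaw": 0.6}, {"xyz": [0, 0, 5], "twist": [0, 0, 0], "jaw": 0.6}, {"xyz": [0, 0, 5], "twist": [0, 0, 0], "jaw": 0.6}])

```text
time_s: 5.4
tool_pos: [0.5316, 0.2309, 0.2991]
tool_rot: [-179.9, -0.1, 179.4]
force: [1.2, -0.7, -1.3]
grip_width: 0.0572
grasp_force: 25.0
```

```bash
python3 go.py .531 .234 .066 179.5; python3 - <<'E'
from h import *
c=cam("scene");x,y=330,200
cv2.imwrite("pics/g2.png",cv2.resize(c["img"][y:y+150,x:x+200,::-1],None,fx=4,fy=4,interpolation=cv2.INTER_CUBIC))
E
```

```text
xyz cm [0.05 0.31 6.91] twist [-0.05 -0.09 -0.08] t 5.4 F [ 1.2 -0.7 -1.3]
```

View pics/g2.png

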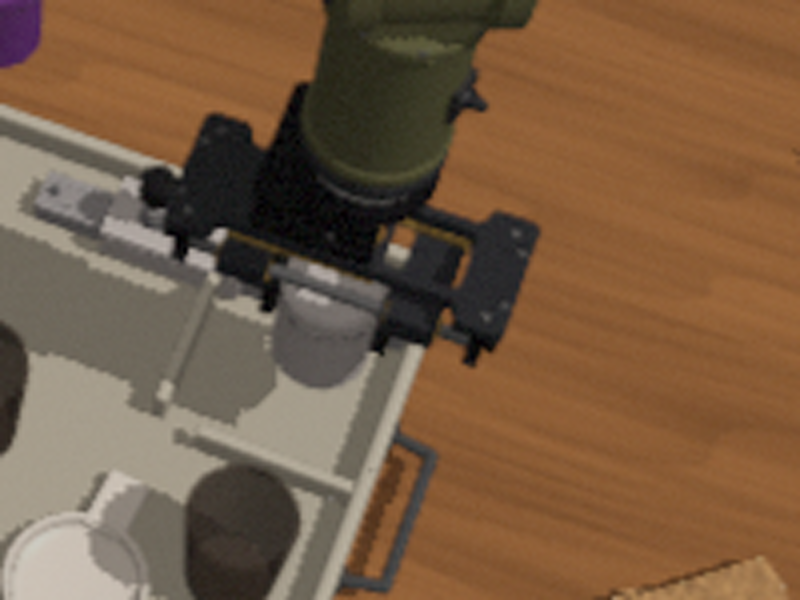

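The box hangs upright over the bay at about (320,340) in the crop, clear of the fence, low wall and rim. Now I lower it.

>>> servo_tool(plan=[{"xyz": [0, 0.2, 2], "twist": [0, 0, 0], "jaw": 0.6}, {"xyz": [0, 0.2, 4], "twist": [0, 0, 0], "jaw": 0.6}, {"xyz": [0, 0.2, 5], "twist": [0, 0, 0], "jaw": 0.6}, {"xyz": [0, 0.2, 5.8], "twist": [0, 0, 0], "jaw": 0.6}, {"xyz": [0, 0.2, 6.3], "twist": [0, 0, 0], "jaw": 0.6}, {"xyz": [0, 0.2, 6.6], "twist": [0, 0, 0], "jaw": 0.6}, {"xyz": [0, 0.2, 6.8], "twist": [0, 0, 0], "jaw": 0.6}, {"xyz": [0, 0.2, 6.8], "twist": [0, 0, 0], "jaw": 0.6}, {"xyz": [0, 0.2, 6.8], "twist": [0, 0, 0], "jaw": 0.6}])

```text
time_s: 6.2
tool_pos: [0.5321, 0.2333, 0.2324]
tool_rot: [180.0, 0.1, 179.4]
force: [-0.4, 0.3, -2.1]
grip_width: 0.0573
grasp_force: 25.0
```

>>> servo_tool(plan=[{"xyz": [0, 0, 0.1], "twist": [0, 0, 0], "jaw": 0.6}, {"xyz": [0, 0, 0.2], "twist": [0, 0, 0], "jaw": 0.6}, {"xyz": [0, 0, 0.2], "twist": [0, 0, 0], "jaw": 0.6}])

```text
time_s: 6.45
tool_pos: [0.5321, 0.2334, 0.2303]
tool_rot: [180.0, 0.1, 179.4]
force: [-1.1, 0.0, -0.2]
grip_width: 0.0572
grasp_force: 25.0
```

>>> servo_tool(plan=[{"xyz": [0, 0, 0.05], "twist": [0, 0, 0], "jaw": 0.2}, {"xyz": [0, 0, 0.05], "twist": [0, 0, 0], "jaw": 0.1}, {"xyz": [0, 0, 0], "twist": [0, 0, 0], "jaw": 0}, {"xyz": [0, 0, 0], "twist": [0, 0, 0], "jaw": 0}, {"xyz": [0, 0, -2], "twist": [0, 0, 0], "jaw": 0}, {"xyz": [0, 0, -5], "twist": [0, 0, 0], "jaw": 0}, {"xyz": [0, 0, -8], "twist": [0, 0, 0], "jaw": 0}, {"xyz": [0, 0, -10], "twist": [0, 0, 0], "jaw": 0}])

```text
time_s: 7.12
tool_pos: [0.5323, 0.2333, 0.3327]
tool_rot: [179.9, 0.2, 179.4]
force: [0.8, 1.2, -0.2]
grip_width: 0.0867
grasp_force: 0.0
```

```bash
python3 go.py .4625 .104 .18 179.5
```

```text
xyz cm [  6.85 -13.    -1.16] twist [ 0.09  0.16 -0.07] t 7.1167 F [ 0.8  1.2 -0.2]
```

>>> servo_tool(plan=[{"xyz": [2, -4, -1], "twist": [0, 0, 0], "jaw": 0.4}, {"xyz": [4, -8, -1], "twist": [0, 0, 0], "jaw": 0.4}, {"xyz": [6, -11, -1], "twist": [0, 0, 0], "jaw": 0.4}, {"xyz": [6.9, -13, -1], "twist": [0, 0, 0], "jaw": 0.4}, {"xyz": [6.9, -13, 1], "twist": [0, 0, 0], "jaw": 0.4}, {"xyz": [6.9, -13, 3], "twist": [0, 0, 0], "jaw": 0.4}, {"xyz": [6.9, -13, 4], "twist": [0, 0, 0], "jaw": 0.4}, {"xyz": [6.9, -13, 4], "twist": [0, 0, 0], "jaw": 0.4}])

```text
time_s: 7.78
tool_pos: [0.4605, 0.1037, 0.2877]
tool_rot: [-179.9, -0.2, 179.4]
force: [-0.3, -0.0, -0.4]
grip_width: 0.0531
grasp_force: 0.0
```

```bash
python3 go.py .4625 .104 .078 179.5; python3 - <<'E'
from h import *
c=cam("scene");x,y=310,190
cv2.imwrite("pics/g3.png",cv2.resize(c["img"][y:y+120,x:x+160,::-1],None,fx=5,fy=5,interpolation=cv2.INTER_CUBIC))
E
```

```text
xyz cm [-0.21  0.04  4.57] twist [-0.08 -0.23 -0.06] t 7.7833 F [-0.3 -0.  -0.4]
```

View pics/g3.png

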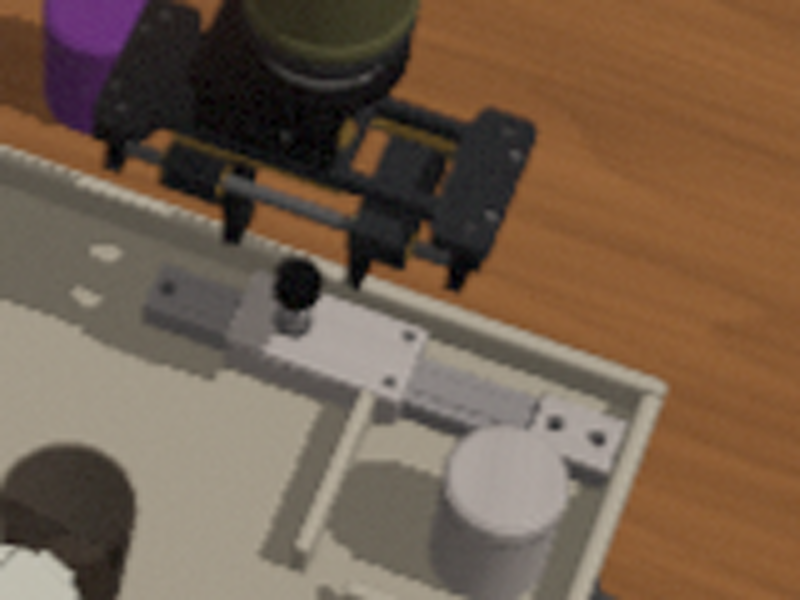

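The box stands upright in the bay at about (500,500) in the crop. The open fingers straddle the knob, which is at (297,283).

>>> servo_tool(plan=[{"xyz": [-0.1, 0, 1.5], "twist": [0, 0, 0], "jaw": 0.4}, {"xyz": [-0.1, 0, 3], "twist": [0, 0, 0], "jaw": 0.4}, {"xyz": [-0.1, 0, 4], "twist": [0, 0, 0], "jaw": 0.4}, {"xyz": [-0.1, 0, 4.5], "twist": [0, 0, 0], "jaw": 0.5}, {"xyz": [-0.1, 0, 4.5], "twist": [0, 0, 0], "jaw": 0.6}, {"xyz": [-0.1, 0, 4.5], "twist": [0, 0, 0], "jaw": 0.65}, {"xyz": [-0.1, 0, 4.5], "twist": [0, 0, 0], "jaw": 0.66}], newtons=4)

```text
time_s: 8.42
tool_pos: [0.4631, 0.1041, 0.2456]
tool_rot: [180.0, 0.1, 179.5]
force: [0.8, -0.4, 0.6]
grip_width: 0.0342
grasp_force: 0.0
```

>>> servo_tool(plan=[{"xyz": [0, 0, 0], "twist": [0, 0, 0], "jaw": 0.7}, {"xyz": [0, 0, 0], "twist": [0, 0, 0], "jaw": 0.71}, {"xyz": [0, 0, 0], "twist": [0, 0, 0], "jaw": 0.72}, {"xyz": [0, 0, 0], "twist": [0, 0, 0], "jaw": 0.74}])

```text
time_s: 8.75
tool_pos: [0.4629, 0.1047, 0.2454]
tool_rot: [179.9, 0.1, 179.5]
force: [0.5, 4.1, 1.9]
grip_width: 0.0244
grasp_force: 1.9
```

>>> servo_tool(plan=[{"xyz": [0, 0.1, 0.2], "twist": [0, 0, 0], "jaw": 0.69}, {"xyz": [0, 0.1, 0.25], "twist": [0, 0, 0], "jaw": 0.69}, {"xyz": [0, 0.1, 0.25], "twist": [0, 0, 0], "jaw": 0.72}, {"xyz": [0, 0.1, 0.25], "twist": [0, 0, 0], "jaw": 0.76}, {"xyz": [0, 0.1, 0.25], "twist": [0, 0, 0], "jaw": 0.76}, {"xyz": [0, 0.1, 0.25], "twist": [0, 0, 0], "jaw": 0.76}])

```text
time_s: 9.25
tool_pos: [0.4623, 0.1051, 0.2419]
tool_rot: [180.0, -0.0, 179.5]
force: [0.3, 2.9, -2.8]
grip_width: 0.0235
grasp_force: 4.0
```

>>> servo_tool(plan=[{"xyz": [0, 0.07, 0], "twist": [0, 0, 0], "jaw": 0.85}, {"xyz": [0, 0.07, 0], "twist": [0, 0, 0], "jaw": 0.85}, {"xyz": [0, 0.07, 0], "twist": [0, 0, 0], "jaw": 0.85}, {"xyz": [0, 0.07, 0], "twist": [0, 0, 0], "jaw": 0.85}], newtons=28)

```text
time_s: 9.58
tool_pos: [0.4623, 0.1053, 0.2419]
tool_rot: [-180.0, -0.1, 179.4]
force: [0.0, 0.0, -4.4]
grip_width: 0.0225
grasp_force: 28.0
```

>>> servo_tool(plan=[{"xyz": [0, 0, -0.2], "twist": [0, 0, 0], "jaw": 0.85}, {"xyz": [0, 0, -0.4], "twist": [0, 0, 0], "jaw": 0.85}, {"xyz": [0, 0, -0.6], "twist": [0, 0, 0], "jaw": 0.85}, {"xyz": [0, 0, -0.8], "twist": [0, 0, 0], "jaw": 0.85}, {"xyz": [0, 0, -0.9], "twist": [0, 0, 0], "jaw": 0.85}, {"xyz": [0, 0, -0.9], "twist": [0, 0, 0], "jaw": 0.85}, {"xyz": [0, 0, -0.9], "twist": [0, 0, 0], "jaw": 0.85}])

```text
time_s: 10.17
tool_pos: [0.4623, 0.1053, 0.251]
tool_rot: [-180.0, -0.0, 179.4]
force: [-0.6, -1.2, -8.5]
grip_width: 0.0227
grasp_force: 28.0
```

>>> servo_tool(plan=[{"xyz": [0, 0.3, -0.9], "twist": [0, 0, 0], "jaw": 0.85}, {"xyz": [0, 0.7, -0.9], "twist": [0, 0, 0], "jaw": 0.85}, {"xyz": [0, 1.1, -0.9], "twist": [0, 0, 0], "jaw": 0.85}])

```text
time_s: 10.42
tool_pos: [0.4615, 0.1158, 0.2582]
tool_rot: [-179.9, -0.2, 179.4]
force: [2.2, -3.0, -21.7]
grip_width: 0.0228
grasp_force: 28.0
```

I repeated the lift offset by mistake, so the plunger is at its upper stop. I'm undoing that before sliding on.

>>> servo_tool(plan=[{"xyz": [0, 0, 0.4], "twist": [0, 0, 0], "jaw": 0.85}, {"xyz": [0, 0, 0.8], "twist": [0, 0, 0], "jaw": 0.85}, {"xyz": [0, 0, 0.8], "twist": [0, 0, 0], "jaw": 0.85}, {"xyz": [0, 0, 0.8], "twist": [0, 0, 0], "jaw": 0.85}])

```text
time_s: 10.75
tool_pos: [0.4619, 0.1171, 0.2537]
tool_rot: [180.0, -0.2, 179.5]
force: [-9.7, -1.9, 2.3]
grip_width: 0.023
grasp_force: 28.0
```

>>> servo_tool(plan=[{"xyz": [0, 0, 0], "twist": [0, 0, 0], "jaw": 0.68}, {"xyz": [0, 0, 0.1], "twist": [0, 0, 0], "jaw": 0.68}, {"xyz": [0, 0, 0.2], "twist": [0, 0, 0], "jaw": 0.68}, {"xyz": [0, 0, 0.3], "twist": [0, 0, 0], "jaw": 0.68}, {"xyz": [0, 0, 0.3], "twist": [0, 0, 0], "jaw": 0.68}], newtons=10)

```text
time_s: 11.17
tool_pos: [0.4634, 0.117, 0.2501]
tool_rot: [179.9, 0.1, 179.5]
force: [0.4, -0.2, 1.2]
grip_width: 0.028
grasp_force: 0.0
```

>>> servo_tool(plan=[{"xyz": [0, 0.25, 0], "twist": [0, 0, 0], "jaw": 0.68}, {"xyz": [0, 0.5, 0], "twist": [0, 0, 0], "jaw": 0.68}, {"xyz": [0, 0.75, 0], "twist": [0, 0, 0], "jaw": 0.68}, {"xyz": [0, 1.0, 0], "twist": [0, 0, 0], "jaw": 0.68}, {"xyz": [0, 1.25, 0], "twist": [0, 0, 0], "jaw": 0.68}, {"xyz": [0, 1.5, 0], "twist": [0, 0, 0], "jaw": 0.68}, {"xyz": [0, 1.75, 0], "twist": [0, 0, 0], "jaw": 0.68}, {"xyz": [0, 2.0, 0], "twist": [0, 0, 0], "jaw": 0.68}, {"xyz": [0, 2.2, 0], "twist": [0, 0, 0], "jaw": 0.68}])

```text
time_s: 11.92
tool_pos: [0.4635, 0.1361, 0.2494]
tool_rot: [-179.7, 0.0, 179.3]
force: [-0.0, -8.4, 3.2]
grip_width: 0.0284
grasp_force: 4.2
```

>>> servo_tool(plan=[{"xyz": [0, 0.1, 0], "twist": [0, 0, 0], "jaw": 0.68}, {"xyz": [0, 0.2, 0], "twist": [0, 0, 0], "jaw": 0.68}, {"xyz": [0, 0.3, 0], "twist": [0, 0, 0], "jaw": 0.68}, {"xyz": [0, 0.4, 0], "twist": [0, 0, 0], "jaw": 0.68}])

```text
time_s: 12.25
tool_pos: [0.4635, 0.1412, 0.2494]
tool_rot: [-179.9, 0.0, 179.4]
force: [1.0, -5.8, 1.2]
grip_width: 0.0282
grasp_force: 2.5
```

>>> servo_tool(plan=[{"xyz": [0, 0.08, 0], "twist": [0, 0, 0], "jaw": 0.68}, {"xyz": [0, 0.16, 0], "twist": [0, 0, 0], "jaw": 0.68}])

```text
time_s: 12.42
tool_pos: [0.4635, 0.1431, 0.2494]
tool_rot: [-179.9, 0.0, 179.4]
force: [0.5, -5.0, 1.7]
grip_width: 0.028
grasp_force: 2.3
```

>>> servo_tool(plan=[{"xyz": [0, 0.05, 0], "twist": [0, 0, 0], "jaw": 0.68}, {"xyz": [0, 0.1, 0], "twist": [0, 0, 0], "jaw": 0.68}])

```text
time_s: 12.58
tool_pos: [0.4634, 0.1448, 0.2494]
tool_rot: [-180.0, 0.1, 179.4]
force: [2.3, -3.7, -0.3]
grip_width: 0.0273
grasp_force: 2.1
```

>>> servo_tool(plan=[{"xyz": [0, 0.05, 0], "twist": [0, 0, 0], "jaw": 0.68}, {"xyz": [0, 0.1, 0], "twist": [0, 0, 0], "jaw": 0.68}])

```text
time_s: 12.75
tool_pos: [0.4634, 0.146, 0.2494]
tool_rot: [-180.0, 0.1, 179.4]
force: [2.6, -5.1, 0.2]
grip_width: 0.0278
grasp_force: 2.1
```

>>> servo_tool(plan=[{"xyz": [0, 0.05, 0], "twist": [0, 0, 0], "jaw": 0.68}, {"xyz": [0, 0.1, 0], "twist": [0, 0, 0], "jaw": 0.68}])

```text
time_s: 12.92
tool_pos: [0.4633, 0.1472, 0.2494]
tool_rot: [180.0, 0.1, 179.4]
force: [3.4, -3.8, -0.1]
grip_width: 0.0281
grasp_force: 2.2
```

>>> servo_tool(plan=[{"xyz": [0, 0.05, 0], "twist": [0, 0, 0], "jaw": 0.68}, {"xyz": [0, 0.1, 0], "twist": [0, 0, 0], "jaw": 0.68}])

```text
time_s: 13.08
tool_pos: [0.4632, 0.1482, 0.2493]
tool_rot: [180.0, 0.0, 179.4]
force: [2.4, -2.9, -0.2]
grip_width: 0.0279
grasp_force: 1.7
```

>>> servo_tool(plan=[{"xyz": [0, 0.05, 0], "twist": [0, 0, 0], "jaw": 0.68}, {"xyz": [0, 0.1, 0], "twist": [0, 0, 0], "jaw": 0.68}])

```text
time_s: 13.25
tool_pos: [0.4631, 0.1493, 0.2493]
tool_rot: [-180.0, 0.0, 179.4]
force: [3.8, -4.1, -0.1]
grip_width: 0.0279
grasp_force: 2.1
```

>>> servo_tool(plan=[{"xyz": [0, 0.05, 0], "twist": [0, 0, 0], "jaw": 0.68}, {"xyz": [0, 0.1, 0], "twist": [0, 0, 0], "jaw": 0.68}])

```text
time_s: 13.42
tool_pos: [0.4628, 0.1507, 0.2493]
tool_rot: [180.0, -0.0, 179.5]
force: [1.4, -2.3, 0.1]
grip_width: 0.0278
grasp_force: 0.9
```

>>> servo_tool(plan=[{"xyz": [0, 0.05, 0], "twist": [0, 0, 0], "jaw": 0.68}, {"xyz": [0, 0.1, 0], "twist": [0, 0, 0], "jaw": 0.68}])

```text
time_s: 13.58
tool_pos: [0.4628, 0.1518, 0.2492]
tool_rot: [180.0, -0.0, 179.5]
force: [1.3, -1.0, -0.8]
grip_width: 0.0279
grasp_force: 0.9
```

>>> servo_tool(plan=[{"xyz": [0, 0.05, 0], "twist": [0, 0, 0], "jaw": 0.68}, {"xyz": [0, 0.1, 0], "twist": [0, 0, 0], "jaw": 0.68}])

```text
time_s: 13.75
tool_pos: [0.4628, 0.1524, 0.2492]
tool_rot: [-180.0, -0.0, 179.5]
force: [0.6, -2.2, -0.3]
grip_width: 0.0279
grasp_force: 1.4
```

>>> servo_tool(plan=[{"xyz": [0, 0.05, 0], "twist": [0, 0, 0], "jaw": 0.68}, {"xyz": [0, 0.1, 0], "twist": [0, 0, 0], "jaw": 0.68}])

```text
time_s: 13.92
tool_pos: [0.4629, 0.1528, 0.2492]
tool_rot: [-179.9, -0.0, 179.4]
force: [0.2, -5.4, 1.4]
grip_width: 0.0279
grasp_force: 2.3
```

>>> servo_tool(plan=[{"xyz": [0, 0.05, 0], "twist": [0, 0, 0], "jaw": 0.68}, {"xyz": [0, 0.1, 0], "twist": [0, 0, 0], "jaw": 0.68}])

```text
time_s: 14.08
tool_pos: [0.463, 0.1531, 0.2491]
tool_rot: [-179.9, -0.1, 179.4]
force: [-1.0, -8.0, 1.9]
grip_width: 0.0281
grasp_force: 3.4
```

>>> servo_tool(plan=[{"xyz": [0, -0.2, 0], "twist": [0, 0, 0], "jaw": 0.66}, {"xyz": [0, -0.3, 0], "twist": [0, 0, 0], "jaw": 0.6}, {"xyz": [0, -0.3, -1.2], "twist": [0, 0, 0], "jaw": 0.6}, {"xyz": [0, -0.3, -2.4], "twist": [0, 0, 0], "jaw": 0.6}, {"xyz": [0, -0.3, -2.4], "twist": [0, 0, 0], "jaw": 0.6}, {"xyz": [0, -0.3, -2.4], "twist": [0, 0, 0], "jaw": 0.7}, {"xyz": [0, -0.3, -2.4], "twist": [0, 0, 0], "jaw": 0.8}, {"xyz": [0, -0.3, -2.4], "twist": [0, 0, 0], "jaw": 0.9}, {"xyz": [0, -0.3, -2.4], "twist": [0, 0, 0], "jaw": 0.9}, {"xyz": [0, -0.3, -2.4], "twist": [0, 0, 0], "jaw": 0.9}], newtons=3)

```text
time_s: 14.92
tool_pos: [0.4628, 0.1512, 0.2727]
tool_rot: [-180.0, -0.0, 179.4]
force: [-0.9, 1.0, -0.6]
grip_width: 0.0122
grasp_force: 0.0
```

>>> servo_tool(plan=[{"xyz": [0, 0, 0.1], "twist": [0, 0, 0], "jaw": 0.9}, {"xyz": [0, 0, 0.2], "twist": [0, 0, 0], "jaw": 0.9}, {"xyz": [0, 0, 0.2], "twist": [0, 0, 0], "jaw": 0.9}])

```text
time_s: 15.17
tool_pos: [0.4629, 0.1511, 0.2709]
tool_rot: [-180.0, -0.0, 179.4]
force: [1.0, -0.8, 0.0]
grip_width: 0.0087
grasp_force: 0.0
```

>>> servo_tool(plan=[{"xyz": [0, 0, 0.1], "twist": [0, 0, 0], "jaw": 0.9}, {"xyz": [0, 0, 0.2], "twist": [0, 0, 0], "jaw": 0.9}, {"xyz": [0, 0, 0.2], "twist": [0, 0, 0], "jaw": 0.9}])

```text
time_s: 15.42
tool_pos: [0.4632, 0.1512, 0.2705]
tool_rot: [180.0, -0.0, 179.4]
force: [-3.3, -1.1, 8.7]
grip_width: 0.0087
grasp_force: 4.3
```

The knob top is felt at z ≈ 0.0885 m, so the pin is fully down. It would be about 0.0945 m if riding on the rail. I'll back off and check.

>>> servo_tool(plan=[{"xyz": [0, 0, -1], "twist": [0, 0, 0], "jaw": 0.9}, {"xyz": [0, 0, -4], "twist": [0, 0, 0], "jaw": 0.9}, {"xyz": [0, 0, -8], "twist": [0, 0, 0], "jaw": 0.9}, {"xyz": [0, 0, -12], "twist": [0, 0, 0], "jaw": 0.9}, {"xyz": [0, -4, -14], "twist": [0, 0, 0], "jaw": 0.9}, {"xyz": [0, -8, -14], "twist": [0, 0, 0], "jaw": 0.9}, {"xyz": [0, -12, -14], "twist": [0, 0, 0], "jaw": 0.9}, {"xyz": [0, -14, -14], "twist": [0, 0, 0], "jaw": 0.9}, {"xyz": [0, -14, -14], "twist": [0, 0, 0], "jaw": 0.9}])

```text
time_s: 16.17
tool_pos: [0.4615, 0.0054, 0.4103]
tool_rot: [-180.0, 0.1, 178.9]
force: [0.4, 0.1, -0.2]
grip_width: 0.0085
grasp_force: 0.0
```

```bash
python3 - <<'E'
from h import *
c=cam("scene");x,y=180,180
cv2.imwrite("pics/g4.png",cv2.resize(c["img"][y:y+200,x:x+266,::-1],None,fx=3,fy=3,interpolation=cv2.INTER_CUBIC))
for z in(.086,.0925):
  for yk in(.149,.151): print(z,yk,(proj(c,[.4625,yk,z])-[x,y])*3)
print('box',(proj(c,[.532,.2334,.092])-[x,y])*3)
E
```

```text
0.086 0.149 [620.92577787 212.07670318]
0.086 0.151 [623.27577862 212.89103366]
0.0925 0.149 [621.64903345 207.95883375]
0.0925 0.151 [624.00793681 208.77505868]
box [694.9558068  315.18185824]
```

View pics/g4.png

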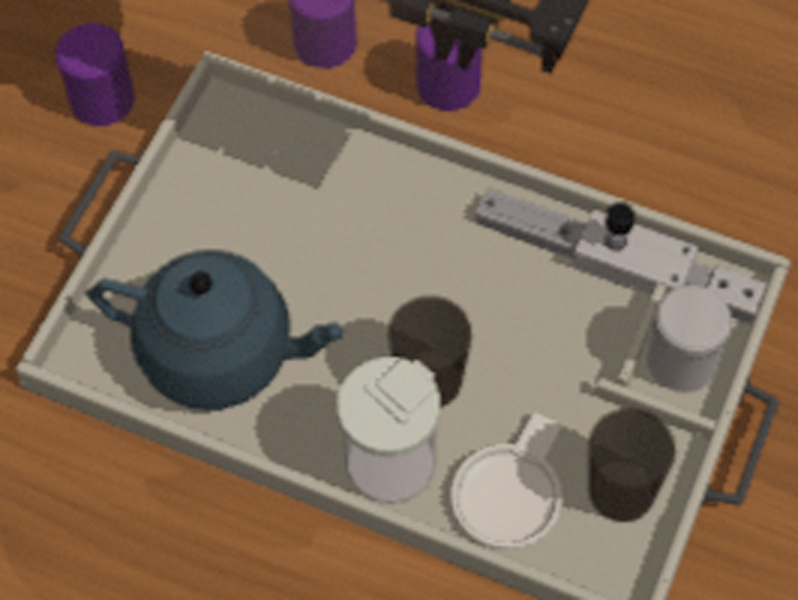

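The box stands upright in the bay at about (690,335), next to the fence. The knob is at (620,218), which matches the pin-down height, and everything else is where it was.

```bash
python3 -c "
from h import *
print(env.sign_off())"
```

```text
the job is handed in; nothing more can be done
None
```

I handed the job in at about 16 s: the sugar box stands upright in the left bay and the keeper is locked about 45 mm along in its next hole, with the pin felt to be fully down; early in the slide I over-lifted the plunger to its upper stop by mistake (about 22 N at the wrist), then released the knob and pushed the keeper to the hole with the pin riding on the rail.

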